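# Roll the film reel along its lane and home against the presence plunger

## Robot

A 6-joint arm with a two-finger parallel gripper is mounted at the origin on a cart in front of the work surface, level with it; the furniture and walls round the work are solid. World frame = base frame: x ahead of the robot, y to its left, z up, the work surface at z = 0. Lengths are in mm, angles in rad, forces in N, time in s.
With the tool pointing down it reaches from about 350 to 875 mm from the base axis. Payload 4.2 kg.
Tool frame: the origin (TCP) lies between the finger pads; the fingertips stand 17 mm ahead of it and the grasp point (between the pads) lies 2 mm behind it; y points along the fingers, z is the direction in which the jaws open and shut, and the axes are right-handed (so a half turn about y gives the same grasp; the last joint's range is limited). The gripper opens to 87 mm and grips with 3 to 60 N. Pads are 19 mm wide; open, the fingers measure 117 mm over their backs; the gripper's body (75 mm by 190 mm) begins 51 mm behind the grasp point.
Start: joints at [1.571, 0.385, 0.008, 0, -1.194, -0.259], TCP at [159.919, 604.173, 239.55] pointing down, gripper open.
Joint ranges: [-3.14, 3.14], [-1.21, 2.06], [-1.07, 1.41], [-3.16, 2.05], [-2.99, -0.16], [-3.1, 3.1]. Speed limits (rad/s): [2.79, 2.79, 3.14, 3.14, 3.14, 3.14].

## Interface

Orientations are given as a 3x3 rotation matrix whose columns are the frame's x, y, z axes.
In Python, from cell import arm gives the robot as it stands.
- The arm moves only by the tool play_rows, never from a script. Its arguments are lists of equal length, an entry for each row: "delta_pos": the shift along the world's x, y, z scaled (see below), a list of three; "dr": the turn, a rotation vector about the world's x, y, z scaled (see below), a list of three. In form: {"delta_pos": [[x, y, z], ...], "dr": [[rx, ry, rz], ...]}. A call has 1 to 5 rows; each row shifts and turns the commanded pose from where the row before left it; what a row does not reach is not made up. The controller multiplies each number of a shift by 20 mm and each number of a turn by 90 degrees. A row lasts 1/12 s, in which the tool goes at most 41.7 mm and 7.16 degrees, less where a joint would pass 70% of its speed; a pose out of reach is approached as far as the arm can. A call with a number of a shift or a turn outside -1 to 1 is refused whole. A call with a gripper value outside its range is refused whole. "gripper" is the finger opening in mm, from 0 to 87, set as the call begins (left out, the last holds). The fingers move at their own pace and stop on an object; the grip force is fixed at half the most. Time passes only in rows, so rows that do not move let the fingers close. It gives the time, the measured TCP pose, the force and the opening at its end, in the units of the state.
- arm.get_obs(): the state, without advancing time (a new reading comes with each control period).
- arm.get_image(name): name is "scene" or "top" or "wrist"; returns a dict with "image" (420x560x3 uint8, red, green, blue), "z_map" (420x560 float32, mm along the optical axis (not along the pixel's ray), 0 where there is no reading), "fx", "fy", "cx", "cy" (pixels), "extrinsics" (4x4, takes a point from world to camera coordinates); the wrist camera has in their place "T_tool_cam" (4x4, takes a point from camera to tool coordinates, whose origin is the TCP and whose axes are the tool frame's). Camera axes: x right, y up, looking along -z (the intrinsics and any distortion apply to the point x, -y, -z); pixel columns grow to the right and rows downward; lengths in mm; the calibration is good to about 2 mm. A picture is of the moment at which its call begins: read the wrist's pose just before it.
- arm.finish_job(): hands the job in, once; it reports no verdict.
The state is a dict: "t": time; "qpos": joint angles; "qd": joint speeds; "joint_torque": joint torques, N m; "ee_pos": TCP position; "eef_rot": TCP orientation; "ft_force": force on the tool from outside, world axes, zero at the start; "ft_torque": the same for the moment, N m; "finger_gap": finger opening in mm.
Only numpy, scipy, OpenCV 4.12 (cv2) and the standard library are available. Lean on these libraries where they do the work, as an engineer would, in place of code of your own. Each camera call takes 0.05 s, during which the arm holds its last target.

## Task

Roll the white film reel on its rim along the guide lane, over the small steel bar and into the dock, and press it home until the orange plunger of the end stop is pushed fully in. Roll it, do not lift it or let it tip over, never press on it with more than about 20 N, and leave it standing upright in the dock behind the bar without disturbing the things around.

Things in the scene. Friction and masses are not known exactly. Their poses are not given: they have to be found in the camera images.
- lane_top (a point): Guide lane, fixed: aluminium plate 370 x 56 mm, black rubber strip along its middle between white rails (16 mm apart, 10 mm high above the strip, 7 mm thick, x = -178 to 81 mm). This point: lane's middle on the strip's top face, 6 mm above the worktop. x axis = rolling direction, to the dock; z up. Bar and dock are given as x in this frame.
- dock_bar (a point): Middle of the crest of a steel bar across the strip at x = 72.5 mm of the lane, 2.5 mm above the strip; same axes as the lane. The reel must end beyond it (its centre rests on the strip from about 13 mm past the bar), in the dock: two cheeks 17 mm apart, 8 mm thick, 18 mm high above the strip, x = 77 to 149 mm of the lane.
- reel_center (a point): Centre of the white film reel (two 68 mm flanges, 12 mm thick overall, about 0.1 kg) standing on its rim between the rails, centre 34 mm above the strip, at x = -100 to -50 mm of the lane. z axis = reel's axis, level across the lane; y axis up at the start, turns as it rolls. Pushed from behind at centre height it rolls (under 1 N, 1 to 2 N at the bar); let go, it soon stops.
- plunger (a joint): Orange plunger, 11 mm thick, 34 mm above the strip, standing 13 mm out of the grey rigid end stop (52 mm high) behind the dock. Travel in m: 0 out, 0.006 fully in (hard end); moves only at about 6 N and stays where left. The stop's depth is unmeasured and must be felt: with the plunger fully in, the reel's centre is somewhere at x = 88 to 110 mm of the lane.
- kapton_tape: Orange tape roll lying flat, 72 mm in diameter, 12 mm high; origin under its centre. Bystander.
- loupe: Black loupe standing on the worktop, 37 mm in diameter, 40 mm high; origin under its centre. Bystander.
- gauge_weight: Brass-coloured calibration weight, 26 mm in diameter, 38 mm high; origin under its centre. Bystander.
Things that resemble listed ones, but are neither listed nor needed, are in the scene too. What is shaped like the part that bears reel_center but black or red is not meant.

How it is judged (in metres and radians):
On the way, in this order (a step that is already met when the one before it is completed fails the run):
1. the reel has rolled half a turn on the lane (its start-up side points down, within 30 degrees) (angle between reel_center's own y axis and vertical above 2.62 rad and z of reel_center in the frame of lane_top below 0.04 m).
2. the reel, pushed by the fingers, has pressed the plunger in to at least 5 of its 6 mm (value of joint plunger above 0.005 m and contact force between the fingers and film_reel above 0.5 N and x of reel_center in the frame of lane_top above 0.084 m), for 0.05 s.
At the end, for the whole second after the job is handed in: The plunger is in by at least 5 of its 6 mm, the reel stands still on the strip in the dock, past the bar (centre at least 7.5 mm beyond it), its axis level and square across the lane within 17 degrees, and nothing holds it (value of joint plunger above 0.005 m and x of reel_center in the frame of lane_top above 0.08 m and z of reel_center in the frame of lane_top below 0.039 m and angle between the z axis of reel_center and the y axis of lane_top, either way round below 0.3 rad and linear speed of film_reel below 0.02 m/s); the robot touches nothing.
It fails at once if the fingers press on the reel with more than 22 N (contact force between the fingers and film_reel above 22 N).
It fails at once if the reel is lifted more than 10 mm off the strip (z of reel_center in the frame of lane_top above 0.044 m).
It fails at once if the reel falls over (leans more than 35 degrees) (angle between reel_center's own z axis and vertical below 0.96 rad or angle between reel_center's own z axis and vertical above 2.18 rad).
It fails at once if a bystander is pushed more than 20 mm (distance of any of kapton_tape, loupe, gauge_weight from where it was at the start of the episode above 0.02 m).
It also fails if it takes over 45 s, if anything falls off the work surface, if the arm or the gripper's body presses on something with over 40 N, if the wrist force passes 120 N, or if a joint passes its speed limit or range.

## Working session

There is one attempt and no reset: what is moved stays moved. The work goes in short steps, Python scripts to look and compute and a tool call to move; the robot and the scene stay as the last step left them, time stands still between calls to the robot, and variables do not carry over. Pictures are saved under pics/ and viewed, and the job is handed in when it is done.

Besides the shell and the picture viewer there is one more tool, called after "Emit:" as name(argument=value, ...), one argument or row to a line, values as JSON. play_rows: Moves the arm, as the interface text tells. Shifts and turns lie within -1 to 1; 1 stands for 20 mm of shift or 90 degrees of turn. Its arguments: {"type":"object","properties":{"delta_pos":{"type":"array"},"dr":{"type":"array"},"gripper":{"type":"number"}},"required":["delta_pos","dr"]}

```bash
mkdir -p pics; ls; python3 - <<'E'
from cell import arm
import cv2,numpy as np,pickle
o=arm.get_obs();print({k:np.round(v,3).tolist() for k,v in o.items()})
for n in ["scene","top"]:
    d=arm.get_image(n);pickle.dump(d,open(f"{n}.pkl","wb"))
    cv2.imwrite(f"pics/{n}0.png",d["image"][:,:,::-1])
    print(n,d["fx"],d["fy"],d["cx"],d["cy"],np.round(d["extrinsics"],3).tolist())
    print([k for k in d])
E
```

```text
pics
{'t': 0.0, 'qpos': [1.571, 0.386, 0.007, -0.0, -1.194, -0.259], 'qd': [-0.001, 0.0, 0.001, -0.0, -0.001, -0.001], 'joint_torque': [0.002, -39.066, 18.741, 4.22, 0.011, -0.0], 'ee_pos': [159.798, 603.644, 238.444], 'eef_rot': [[-0.967, -0.0, -0.256], [0.256, -0.002, -0.967], [-0.0, -1.0, 0.002]], 'ft_force': [0.002, -0.829, -0.25], 'ft_torque': [-0.017, -0.028, 0.046], 'finger_gap': 87.05}
scene 428.69423617778153 428.69423617778153 276.5574323006543 209.19139514368115 [[-0.495, -0.869, -0.007, 271.826], [0.35, -0.207, 0.914, -258.064], [-0.795, 0.449, 0.407, -746.233], [0.0, 0.0, 0.0, 1.0]]
['image', 'z_map', 'fx', 'fy', 'cx', 'cy', 'extrinsics']
top 518.4638404111006 518.4638404111006 283.93466228887627 215.77540104865002 [[0.014, -1.0, -0.011, 0.307], [0.997, 0.013, 0.07, -514.98], [-0.069, -0.012, 0.998, -1465.269], [0.0, 0.0, 0.0, 1.0]]
['image', 'z_map', 'fx', 'fy', 'cx', 'cy', 'extrinsics']
```

View pics/scene0.png

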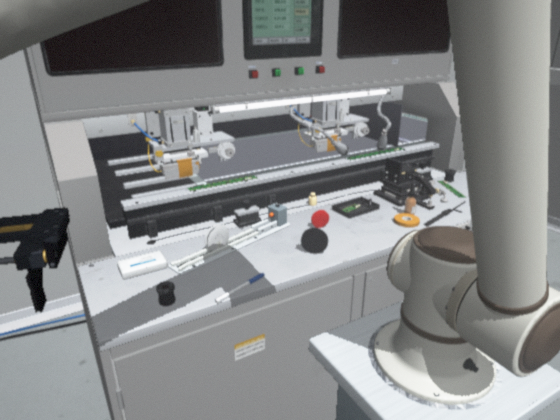

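View pics/top0.png

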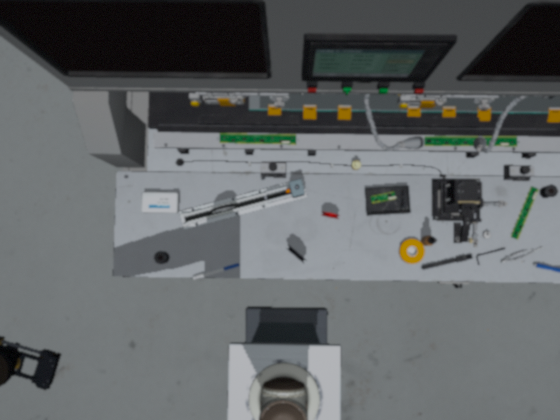

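```bash
python3 - <<'E'
import cv2,pickle
d=pickle.load(open("top.pkl","rb"));i=d["image"][:,:,::-1]
cv2.imwrite("pics/topz.png",cv2.resize(i[170:240,170:330],(800,350),interpolation=cv2.INTER_CUBIC))
d=pickle.load(open("scene.pkl","rb"));i=d["image"][:,:,::-1]
cv2.imwrite("pics/scz.png",cv2.resize(i[185:285,150:310],(800,500),interpolation=cv2.INTER_CUBIC))
E
```

```text
(no output)
```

View pics/topz.png

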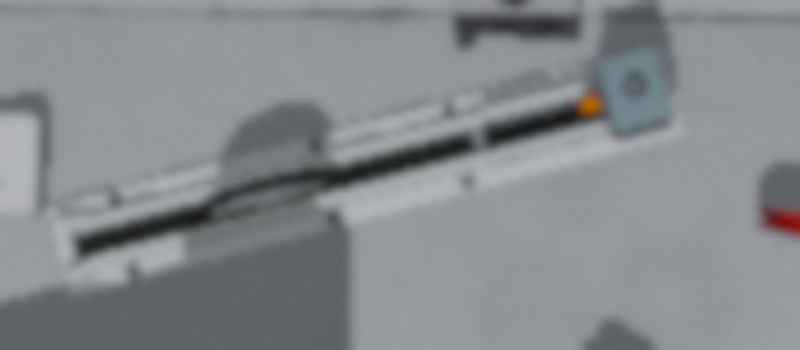

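View pics/scz.png

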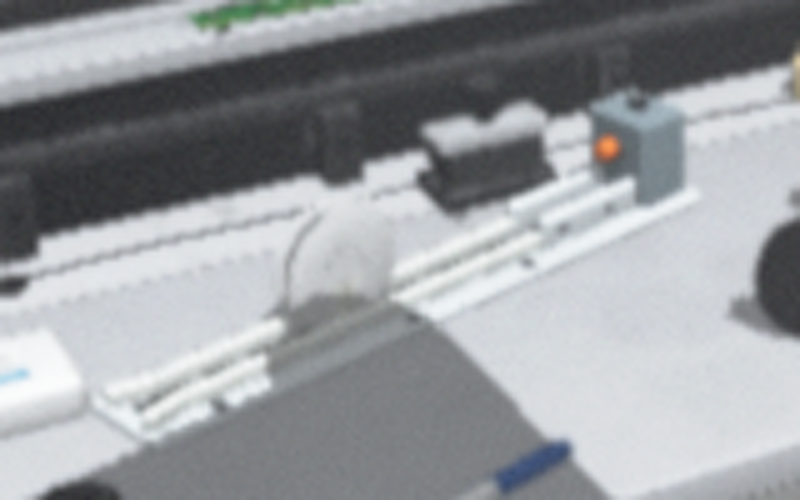

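```bash
cat > h.py <<'E'
import numpy as np
def ray(d,u,v,T=None):
    T=np.linalg.inv(d["extrinsics"]) if T is None else T
    r=T[:3,:3]@np.array([(u-d["cx"])/d["fx"],-(v-d["cy"])/d["fy"],-1.]);return T[:3,3],r
def onz(d,u,v,z,T=None):
    o,r=ray(d,u,v,T);return o+r*(z-o[2])/r[2]
def proj(d,p,T=None):
    E=d["extrinsics"] if T is None else np.linalg.inv(T)
    p=E[:3,:3]@p+E[:3,3];return d["fx"]*p[0]/-p[2]+d["cx"],d["fy"]*-p[1]/-p[2]+d["cy"]
E
python3 - <<'E'
import pickle,numpy as np
from h import *
d=pickle.load(open("top.pkl","rb"));s=pickle.load(open("scene.pkl","rb"))
def t(x,y,z):return onz(d,170+x/5-.4,170+y/5-.4,z)
def sc(x,y,z):return onz(s,150+x/5-.4,185+y/5-.4,z)
for n,p in dict(end=(78,243,6),a=(400,160,6),bar=(478,135,8.5),b=(540,120,6),cornNW=(52,210,0),cornSW=(72,290,0),cornSE=(685,130,0),plung=(590,104,45)).items():print(n,t(*p).round(1))
for n,p in dict(plung=(607,147,40),SW=(150,440,0),SE=(700,195,0),NW=(95,400,0)).items():print('s',n,sc(*p).round(1))
a=t(78,243,6);b=t(540,120,6);print(np.degrees(np.arctan2(*(b-a)[[1,0]])))
E
```

```text
end [505.  292.5   6. ]
a [555.6 107.2   6. ]
bar [570.4  62.2   8.5]
b [579.8  26.6   6. ]
cornNW [524.4 309.4   0. ]
cornSW [478.1 296.5   0. ]
cornSE [575.7 -57.5   0. ]
plung [584.9  -2.5  45. ]
s plung [590.7  -5.7  40. ]
s SW [488.3 295.6   0. ]
s SE [581.9 -61.6   0. ]
s NW [536.5 307.4   0. ]
-74.29363469067226
```

```bash
cat > shot.py <<'E'
from cell import arm
import cv2,numpy as np,pickle,sys
o=arm.get_obs();d=arm.get_image("wrist")
T=np.eye(4);T[:3,:3]=np.array(o["eef_rot"]);T[:3,3]=o["ee_pos"];d["T"]=T@d["T_tool_cam"];d["o"]=o
pickle.dump(d,open(sys.argv[1]+".pkl","wb"));cv2.imwrite(f"pics/{sys.argv[1]}.png",d["image"][:,:,::-1])
print(o["t"],o["ee_pos"],o["ft_force"],np.round(d["T"],2).tolist(),np.round(d["T_tool_cam"],2).tolist())
E
python3 shot.py w0
```

```text
0.1 [159.79604417 603.70629975 238.54844722] [-1.10747525  0.30793287 -0.31211517] [[-0.26, 0.93, 0.26, 233.22], [-0.97, -0.25, -0.07, 585.71], [0.0, -0.27, 0.96, 383.86], [0.0, 0.0, 0.0, 1.0]] [[-0.0, -0.96, -0.27, -75.6], [0.0, 0.27, -0.96, -145.31], [1.0, -0.0, 0.0, -1.11], [0.0, 0.0, 0.0, 1.0]]
```

View pics/w0.png

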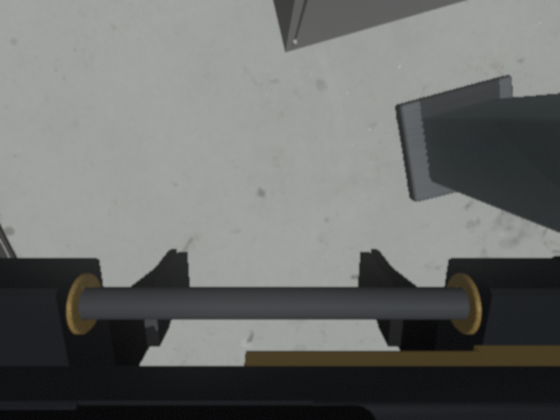

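```bash
python3 - <<'E'
import pickle,numpy as np
d=pickle.load(open("top.pkl","rb"))
from h import *
z=d["z_map"];T=np.linalg.inv(d["extrinsics"])
v,u=np.mgrid[:420,:560]
P=np.stack([(u-d["cx"])/d["fx"]*z,-(v-d["cy"])/d["fy"]*z,-z],-1)@T[:3,:3].T+T[:3,3]
for c in (180,220,260,300,400):print(c,[tuple(P[r,c].round().astype(int)) for r in (20,50,75,85,95,105,115,125,140,155,165,180,190,200,210)])
s=pickle.load(open("scene.pkl","rb"));z=s["z_map"];T=np.linalg.inv(s["extrinsics"])
P=np.stack([(u-s["cx"])/s["fx"]*z,-(v-s["cy"])/s["fy"]*z,-z],-1)@T[:3,:3].T+T[:3,3]
for c in (120,200,260,330):print(c,[tuple(P[r,c].round().astype(int)) for r in (40,70,90,105,120,135,150,180,200,220)])
E
```

```text
180 [(np.int64(787), np.int64(173), np.int64(677)), (np.int64(787), np.int64(200), np.int64(551)), (np.int64(779), np.int64(224), np.int64(435)), (np.int64(781), np.int64(239), np.int64(364)), (np.int64(856), np.int64(309), np.int64(45)), (np.int64(827), np.int64(309), np.int64(44)), (np.int64(796), np.int64(307), np.int64(49)), (np.int64(758), np.int64(298), np.int64(87)), (np.int64(711), np.int64(291), np.int64(109)), (np.int64(689), np.int64(313), np.int64(5)), (np.int64(661), np.int64(313), np.int64(3)), (np.int64(617), np.int64(312), np.int64(-1)), (np.int64(588), np.int64(312), np.int64(-3)), (np.int64(558), np.int64(310), np.int64(1)), (np.int64(529), np.int64(310), np.int64(-2))]
220 [(np.int64(788), np.int64(108), np.int64(677)), (np.int64(787), np.int64(124), np.int64(553)), (np.int64(781), np.int64(140), np.int64(433)), (np.int64(781), np.int64(149), np.int64(368)), (np.int64(805), np.int64(170), np.int64(214)), (np.int64(806), np.int64(183), np.int64(122)), (np.int64(789), np.int64(188), np.int64(83)), (np.int64(759), np.int64(186), np.int64(89)), (np.int64(713), np.int64
[... 3584 characters left out ...]
11), np.int64(-348), np.int64(65)), (np.int64(1102), np.int64(-239), np.int64(63)), (np.int64(695), np.int64(-27), np.int64(105)), (np.int64(719), np.int64(-38), np.int64(29)), (np.int64(631), np.int64(9), np.int64(8))]
330 [(np.int64(780), np.int64(-324), np.int64(479)), (np.int64(785), np.int64(-332), np.int64(390)), (np.int64(784), np.int64(-335), np.int64(328)), (np.int64(805), np.int64(-353), np.int64(275)), (np.int64(816), np.int64(-364), np.int64(222)), (np.int64(819), np.int64(-369), np.int64(168)), (np.int64(806), np.int64(-362), np.int64(118)), (np.int64(700), np.int64(-289), np.int64(54)), (np.int64(667), np.int64(-267), np.int64(-1)), (np.int64(542), np.int64(-176), np.int64(0))]
```

Emit:
play_rows(
  delta_pos=[
    [1,-1,0],
    [1,-1,0],
    [1,-1,0],
    [1,-1,0],
    [1,-1,0],
  ],
  dr=[
    [0,0,0.067],
    [0,0,0.067],
    [0,0,0.067],
    [0,0,0.067],
    [0,0,0.067],
  ],
  gripper=0,
)

```text
t: 0.57
ee_pos: [260.5, 503.0, 239.2]
eef_rot: [[-0.963, -0.0, 0.27], [-0.27, -0.001, -0.963], [0.0, -1.0, 0.001]]
ft_force: [0.5, 0.3, 0.1]
finger_gap: 61.9
```

Emit:
play_rows(
  delta_pos=[
    [1,-1,0],
    [1,-1,0],
    [1,-1,0],
    [1,-1,0],
    [1,-1,0],
  ],
  dr=[
    [0,0,0],
    [0,0,0],
    [0,0,0],
    [0,0,0],
    [0,0,0],
  ],
)

```text
t: 0.98
ee_pos: [360.6, 402.9, 239.3]
eef_rot: [[-0.964, -0.0, 0.264], [-0.264, -0.0, -0.964], [0.0, -1.0, 0.0]]
ft_force: [0.6, 0.5, 0.1]
finger_gap: 28.3
```

Emit:
play_rows(
  delta_pos=[
    [1,-1,0],
    [1,-1,0],
    [1,-1,0],
    [1,-1,0],
    [1,-1,0],
  ],
  dr=[
    [0,0,0],
    [0,0,0],
    [0,0,0],
    [0,0,0],
    [0,0,0],
  ],
)

```text
t: 1.4
ee_pos: [460.6, 302.9, 239.3]
eef_rot: [[-0.964, -0.0, 0.264], [-0.264, -0.0, -0.964], [0.001, -1.0, 0.0]]
ft_force: [0.9, 1.6, -0.1]
finger_gap: 1.8
```

Emit:
play_rows(
  delta_pos=[
    [1,-1,0],
    [1,-1,0],
    [1,-1,0],
    [0,-1,0],
    [0,0,0],
  ],
  dr=[
    [0,0,0],
    [0,0,0],
    [0,0,0],
    [0,0,0],
    [0,0,0],
  ],
)

```text
t: 1.82
ee_pos: [520.1, 221.0, 238.8]
eef_rot: [[-0.966, -0.002, 0.26], [-0.26, -0.001, -0.966], [0.002, -1.0, 0.001]]
ft_force: [-0.3, -0.2, 0.6]
finger_gap: 0.6
```

```bash
python3 shot.py w1
```

```text
1.8167 [520.13018654 221.00770069 238.84702995] [-0.32541474 -0.1579548   0.64479044] [[0.26, 0.93, 0.26, 593.71], [-0.97, 0.25, 0.07, 241.29], [0.0, -0.27, 0.96, 383.98], [0.0, 0.0, 0.0, 1.0]] [[-0.0, -0.96, -0.27, -75.98], [0.0, 0.27, -0.96, -145.31], [1.0, -0.0, 0.0, -0.31], [0.0, 0.0, 0.0, 1.0]]
```

View pics/w1.png

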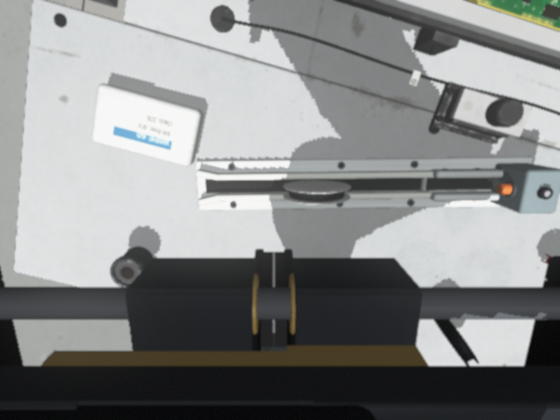

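```bash
python3 - <<'E'
import cv2,pickle
d=pickle.load(open("w1.pkl","rb"));i=d["image"][:,:,::-1]
cv2.imwrite("pics/w1a.png",cv2.resize(i[150:220,190:350],(800,350),interpolation=cv2.INTER_CUBIC))
cv2.imwrite("pics/w1b.png",cv2.resize(i[150:220,400:560],(800,350),interpolation=cv2.INTER_CUBIC))
E
```

```text
(no output)
```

View pics/w1a.png

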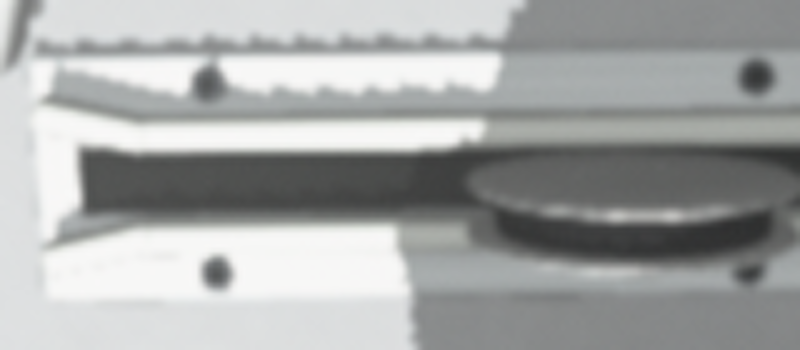

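View pics/w1b.png

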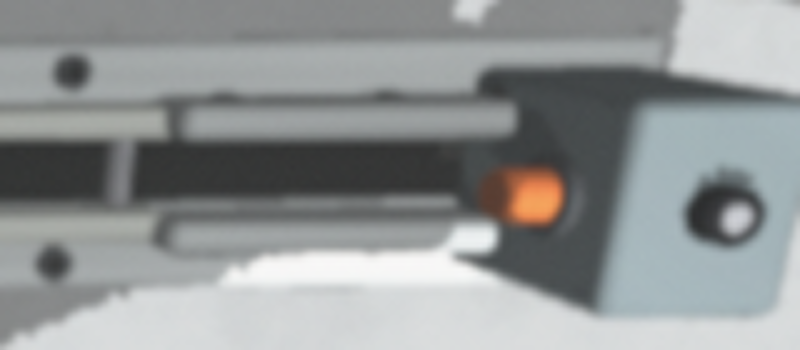

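```bash
python3 - <<'E'
import cv2,pickle,numpy as np
from h import *
d=pickle.load(open("w1.pkl","rb"));T=d["T"]
i=d["image"][:,:,::-1]
cv2.imwrite("pics/w1c.png",cv2.resize(i[170:210,270:360],(810,360),interpolation=cv2.INTER_CUBIC))
A=lambda x,y,z:onz(d,190+x/5-.4,150+y/5-.4,z,T)
B=lambda x,y,z:onz(d,400+x/5-.4,150+y/5-.4,z,T)
p=dict(NW=A(35,56,5),SW=A(45,299,5),NE=B(668,38,5),b1=A(208,83,5),b2=A(757,77,5),b4=A(217,272,5),b5=A(748,270,5),b3=B(72,70,5),b6=B(53,263,5),stripL=A(82,182,6),barN=B(122,140,8.5),barS=B(116,205,8.5),plT=B(500,198,42),reelC=A(636,183,40))
for k,v in p.items():print(k,v.round(1))
for a,b in (('NW','NE'),('b1','b3'),('b4','b6')):print(np.degrees(np.arctan2(*(p[b]-p[a])[[1,0]])),np.linalg.norm(p[b]-p[a]))
E
```

```text
NW [527.6 310.5   5. ]
SW [474.2 297.1   5. ]
NE [627.3 -43.4   5. ]
b1 [531.7 272.5   5. ]
b2 [564.5 156.4   5. ]
b4 [490.6 260.8   5. ]
b5 [522.4 144.8   5. ]
b3 [586.8  79.6   5. ]
b6 [545.   67.7   5. ]
stripL [503.1 294.5   6. ]
barN [575.4  64.8   8.5]
barS [561.5  60.7   8.5]
plT [585.9   2.4  42. ]
reelC [540.4 181.3  40. ]
-74.26536272675888 367.6394971715064
-74.06085330833862 200.63946886535646
-74.27574921316841 200.5825006998945
```

View pics/w1c.png

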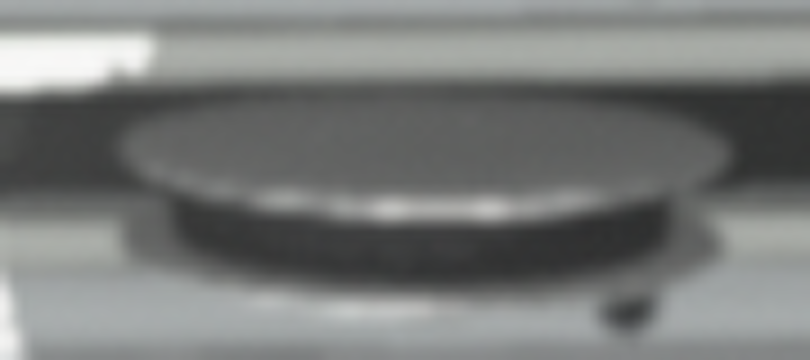

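Emit:
play_rows(
  delta_pos=[
    [-0.25,0.77,0],
    [0,0.77,0],
    [0,0,-1],
    [0,0,-1],
    [0,0,-1],
  ],
  dr=[
    [0,0,0.006],
    [0,0,0],
    [0,0,0],
    [0,0,0],
    [0,0,0],
  ],
)

```text
t: 2.28
ee_pos: [514.7, 257.1, 179.1]
eef_rot: [[-0.961, 0.001, 0.275], [-0.275, 0.001, -0.961], [-0.001, -1.0, -0.001]]
ft_force: [-0.4, 0.2, 0.2]
finger_gap: 0.6
```

Emit:
play_rows(
  delta_pos=[
    [0,0,-1],
    [0,0,-1],
    [0,0,-1],
    [0,0,-1],
    [0,0,0],
  ],
  dr=[
    [0,0,0],
    [0,0,0],
    [0,0,0],
    [0,0,0],
    [0,0,0],
  ],
)

```text
t: 2.7
ee_pos: [512.3, 254.9, 95.3]
eef_rot: [[-0.962, -0.007, 0.274], [-0.274, -0.005, -0.962], [0.008, -1.0, 0.003]]
ft_force: [-0.3, -1.2, -0.5]
finger_gap: 0.6
```

```bash
python3 shot.py w2
```

```text
2.7 [512.26902976 254.85203094  95.34458637] [-0.31600609 -1.18414495 -0.48730523] [[0.27, 0.92, 0.27, 586.27], [-0.96, 0.26, 0.08, 276.65], [0.0, -0.28, 0.96, 240.05], [0.0, 0.0, 0.0, 1.0]] [[-0.0, -0.96, -0.27, -75.98], [0.0, 0.27, -0.96, -145.32], [1.0, -0.0, 0.0, -0.29], [0.0, 0.0, 0.0, 1.0]]
```

View pics/w2.png

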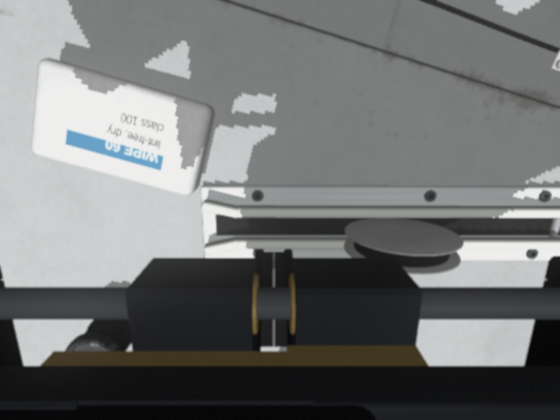

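Emit:
play_rows(
  delta_pos=[
    [0,0,0],
  ],
  dr=[
    [0,0,0],
  ],
)

```text
t: 2.83
ee_pos: [515.3, 256.3, 100.1]
eef_rot: [[-0.961, 0.001, 0.275], [-0.275, 0.0, -0.961], [-0.001, -1.0, 0.0]]
ft_force: [1.1, 0.2, -0.6]
finger_gap: 0.4
```

```bash
python3 shot.py w3; python3 - <<'E'
import cv2,pickle,numpy as np
from h import *
d=pickle.load(open("w1.pkl","rb"));print(onz(d,128,268,40,d["T"]))
d=pickle.load(open("w3.pkl","rb"));i=d["image"][:,:,::-1]
cv2.imwrite("pics/w3a.png",cv2.resize(i[180:270,200:360],(800,450),interpolation=cv2.INTER_CUBIC))
cv2.imwrite("pics/w3b.png",cv2.resize(i[180:280,340:560],(792,360),interpolation=cv2.INTER_CUBIC))
E
```

```text
2.8333 [515.26454432 256.28623958 100.08896293] [ 1.11130139  0.21961758 -0.6158712 ] [[0.28, 0.93, 0.26, 588.11], [-0.96, 0.27, 0.07, 277.44], [-0.0, -0.27, 0.96, 245.47], [0.0, 0.0, 0.0, 1.0]] [[-0.0, -0.96, -0.27, -75.98], [0.0, 0.27, -0.96, -145.31], [1.0, -0.0, 0.0, -0.29], [0.0, 0.0, 0.0, 1.0]]
[400.72039245 352.5406933   40.        ]
```

View pics/w3a.png

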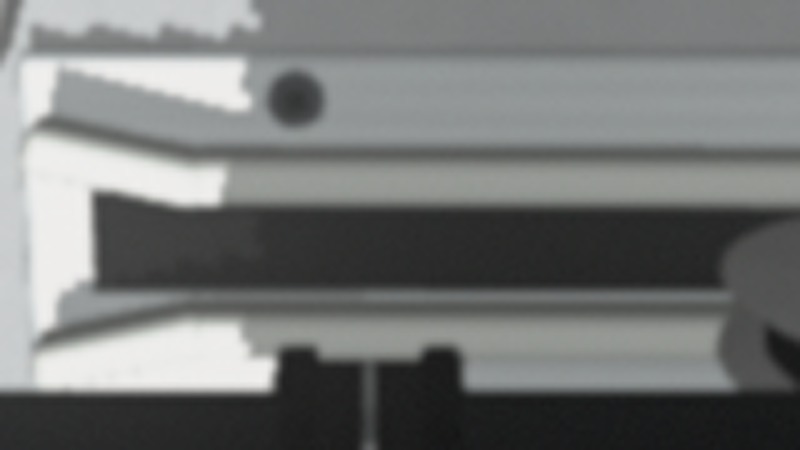

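View pics/w3b.png

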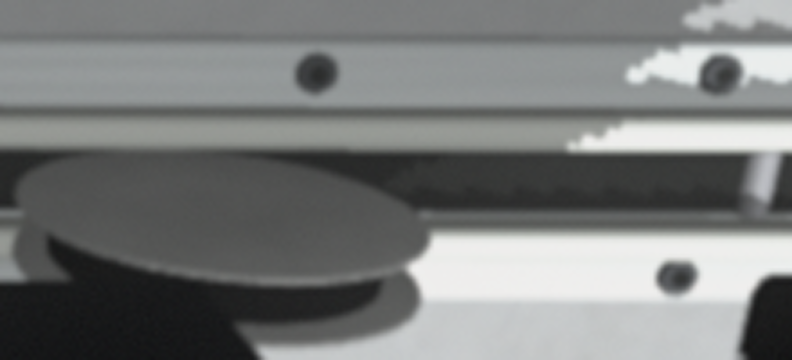

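```bash
python3 - <<'E'
import pickle,numpy as np
from h import *
a=np.radians(-74.2);u=np.array([np.cos(a),np.sin(a)]);n=np.array([-u[1],u[0]]);O=np.array([548.8,132.4])
d=pickle.load(open("w3.pkl","rb"));T=d["T"]
A=lambda x,y,z:onz(d,200+x/5-.4,180+y/5-.4,z,T)
B=lambda x,y,z:onz(d,340+x/3.6-.4,180+y/3.6-.4,z,T)
def L(k,p):
    q=p[:2]-O;print(k,p.round(1),'lane',(q@u).round(1),(q@n).round(1))
L('in+',A(400,205,16));L('in-bot',A(400,290,6));L('in-top',A(400,303,16));L('top+ edge far',B(500,150,16));L('bot- far',B(500,211,6))
L('out+',A(400,150,16))
L('bolt',A(297,99,5));L('bolt2',B(317,73,5));L('bolt3',B(721,74,5));L('bar+',B(768,152,8.5));L('bar-',B(755,210,8.5))
L('rail taper',A(185,208,16));L('platecorner',A(25,57,5));L('strip end',A(95,235,6));L('reel',B(222,218,40))
L('reelL',B(17,190,40));L('reelR',B(431,240,40))
L('tip',np.array([515.26,256.29,0]))
E
```

```text
in+ [523.6 254.6  16. ] lane -124.4 9.1
in-bot [508.3 250.    6. ] lane -124.1 -6.9
in-top [509.8 250.6  16. ] lane -124.3 -5.4
top+ edge far [561.3 121.6  16. ] lane 13.8 9.1
bot- far [548.2 109.2   6. ] lane 22.1 -6.9
out+ [531.2 256.8  16. ] lane -124.5 17.0
bolt [531.7 272.1   5. ] lane -139.1 21.6
bolt2 [564.7 156.    5. ] lane -18.4 21.7
bolt3 [586.6  78.7   5. ] lane 61.9 21.8
bar+ [574.8  65.    8.5] lane 71.9 6.7
bar- [563.1  61.6   8.5] lane 72.0 -5.6
rail taper [515.  283.2  16. ] lane -154.3 8.5
platecorner [526.9 310.9   5. ] lane -177.8 27.6
strip end [504.2 295.1   6. ] lane -168.7 1.4
reel [539.2 179.5  40. ] lane -47.9 3.6
reelL [534.2 215.8  40. ] lane -84.2 8.6
reelR [545.6 142.5  40. ] lane -10.6 -0.4
tip [515.3 256.3   0. ] lane -128.3 1.5
```

Emit:
play_rows(
  delta_pos=[
    [0,0,-0.9],
    [0,0,-0.9],
    [0,0,-0.9],
    [0,0,0],
    [0,0,0],
  ],
  dr=[
    [0,0,0],
    [0,0,0],
    [0,0,0],
    [0,0,0],
    [0,0,0],
  ],
)

```text
t: 3.3
ee_pos: [515.3, 255.4, 46.4]
eef_rot: [[-0.962, 0.001, 0.274], [-0.274, 0.0, -0.962], [-0.001, -1.0, 0.0]]
ft_force: [0.3, -0.5, 0.3]
finger_gap: 0.1
```

Emit:
play_rows(
  delta_pos=[
    [0.0545,-0.1925,0],
    [0.0545,-0.1925,0],
    [0.0545,-0.1925,0],
    [0.0545,-0.1925,0],
    [0.0545,-0.1925,0],
  ],
  dr=[
    [0,0,0],
    [0,0,0],
    [0,0,0],
    [0,0,0],
    [0,0,0],
  ],
)

```text
t: 3.72
ee_pos: [520.8, 235.3, 46.2]
eef_rot: [[-0.962, 0.001, 0.273], [-0.273, 0.001, -0.962], [-0.001, -1.0, -0.0]]
ft_force: [0.3, -1.1, -0.6]
finger_gap: 0.2
```

```bash
python3 shot.py w4
```

```text
3.7167 [520.76793711 235.32280082  46.21811712] [ 0.28208975 -1.08902087 -0.61051782] [[0.27, 0.93, 0.26, 593.65], [-0.96, 0.26, 0.07, 256.23], [-0.0, -0.27, 0.96, 191.61], [0.0, 0.0, 0.0, 1.0]] [[-0.0, -0.96, -0.27, -75.98], [0.0, 0.27, -0.96, -145.31], [1.0, -0.0, 0.0, -0.29], [0.0, 0.0, 0.0, 1.0]]
```

View pics/w4.png

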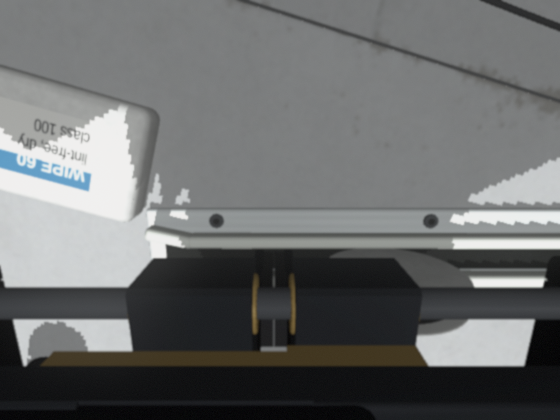

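Emit:
play_rows(
  delta_pos=[
    [0.0545,-0.1925,0],
    [0.0545,-0.1925,0],
    [0.0545,-0.1925,0],
    [0.0545,-0.1925,0],
    [0.0545,-0.1925,0],
  ],
  dr=[
    [0,0,0],
    [0,0,0],
    [0,0,0],
    [0,0,0],
    [0,0,0],
  ],
)

```text
t: 4.18
ee_pos: [525.9, 216.1, 45.5]
eef_rot: [[-0.962, -0.0, 0.273], [-0.273, -0.0, -0.962], [0.0, -1.0, 0.0]]
ft_force: [-0.8, -0.6, -0.0]
finger_gap: 0.1
```

Emit:
play_rows(
  delta_pos=[
    [0.0545,-0.1925,0],
    [0.0545,-0.1925,0],
    [0.0545,-0.1925,0],
    [0.0545,-0.1925,0],
    [0.0545,-0.1925,0],
  ],
  dr=[
    [0,0,0],
    [0,0,0],
    [0,0,0],
    [0,0,0],
    [0,0,0],
  ],
)

```text
t: 4.6
ee_pos: [531.4, 196.8, 45.5]
eef_rot: [[-0.962, -0.0, 0.273], [-0.273, -0.0, -0.962], [0.0, -1.0, -0.0]]
ft_force: [0.6, -0.8, -0.8]
finger_gap: 0.3
```

```bash
python3 shot.py w5; python3 - <<'E'
from cell import arm
import cv2
d=arm.get_image("scene");cv2.imwrite("pics/s5.png",cv2.resize(d["image"][170:300,150:350,::-1],(800,520),interpolation=cv2.INTER_CUBIC))
E
```

```text
4.6 [531.36266025 196.82977231  45.53423294] [ 0.61831148 -0.80930678 -0.81699133] [[0.27, 0.93, 0.26, 604.38], [-0.96, 0.26, 0.07, 217.88], [-0.0, -0.27, 0.96, 190.84], [0.0, 0.0, 0.0, 1.0]] [[-0.0, -0.96, -0.27, -75.98], [0.0, 0.27, -0.96, -145.31], [1.0, -0.0, 0.0, -0.29], [0.0, 0.0, 0.0, 1.0]]
```

View pics/w5.png

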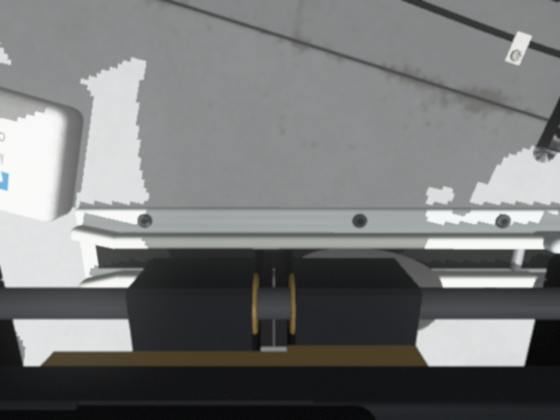

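View pics/s5.png

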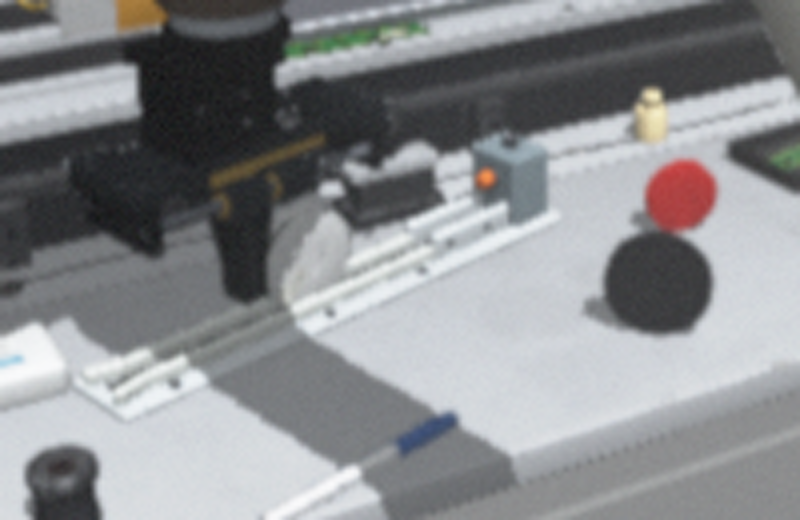

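Emit:
play_rows(
  delta_pos=[
    [0.0545,-0.1925,0],
    [0.0545,-0.1925,0],
    [0.0545,-0.1925,0],
    [0.0545,-0.1925,0],
    [0.0545,-0.1925,0],
  ],
  dr=[
    [0,0,0],
    [0,0,0],
    [0,0,0],
    [0,0,0],
    [0,0,0],
  ],
)

```text
t: 5.12
ee_pos: [536.8, 177.6, 45.6]
eef_rot: [[-0.962, -0.0, 0.273], [-0.273, -0.0, -0.962], [0.0, -1.0, 0.0]]
ft_force: [0.2, 0.1, -0.1]
finger_gap: 0.5
```

Emit:
play_rows(
  delta_pos=[
    [0.0545,-0.1925,0],
    [0.0545,-0.1925,0],
    [0.0545,-0.1925,0],
    [0.0545,-0.1925,0],
    [0.0545,-0.1925,0],
  ],
  dr=[
    [0,0,0],
    [0,0,0],
    [0,0,0],
    [0,0,0],
    [0,0,0],
  ],
)

```text
t: 5.53
ee_pos: [542.3, 158.3, 45.6]
eef_rot: [[-0.962, -0.0, 0.273], [-0.273, -0.0, -0.962], [0.0, -1.0, 0.0]]
ft_force: [0.0, -0.3, 0.1]
finger_gap: 0.2
```

Emit:
play_rows(
  delta_pos=[
    [0.0545,-0.1925,0],
    [0.0545,-0.1925,0],
    [0.0545,-0.1925,0],
    [0.0545,-0.1925,0],
    [0.0545,-0.1925,0],
  ],
  dr=[
    [0,0,0],
    [0,0,0],
    [0,0,0],
    [0,0,0],
    [0,0,0],
  ],
)

```text
t: 5.95
ee_pos: [547.7, 139.1, 45.6]
eef_rot: [[-0.962, -0.0, 0.273], [-0.273, 0.0, -0.962], [0.0, -1.0, -0.0]]
ft_force: [-0.0, 0.5, 0.1]
finger_gap: 0.4
```

```bash
python3 shot.py w6; python3 - <<'E'
from cell import arm
import cv2
d=arm.get_image("scene");cv2.imwrite("pics/s6.png",cv2.resize(d["image"][170:300,150:350,::-1],(800,520),interpolation=cv2.INTER_CUBIC))
E
```

```text
5.95 [547.71768229 139.07118596  45.55690612] [-0.04216615  0.47744777  0.11653412] [[0.27, 0.93, 0.26, 620.73], [-0.96, 0.26, 0.07, 160.11], [-0.0, -0.27, 0.96, 190.87], [0.0, 0.0, 0.0, 1.0]] [[-0.0, -0.96, -0.27, -75.98], [0.0, 0.27, -0.96, -145.31], [1.0, -0.0, 0.0, -0.29], [0.0, 0.0, 0.0, 1.0]]
```

View pics/w6.png

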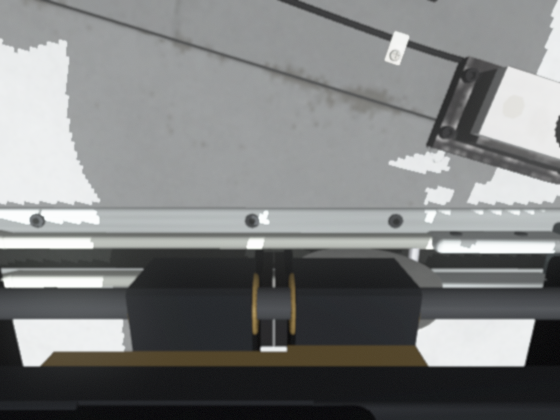

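View pics/s6.png

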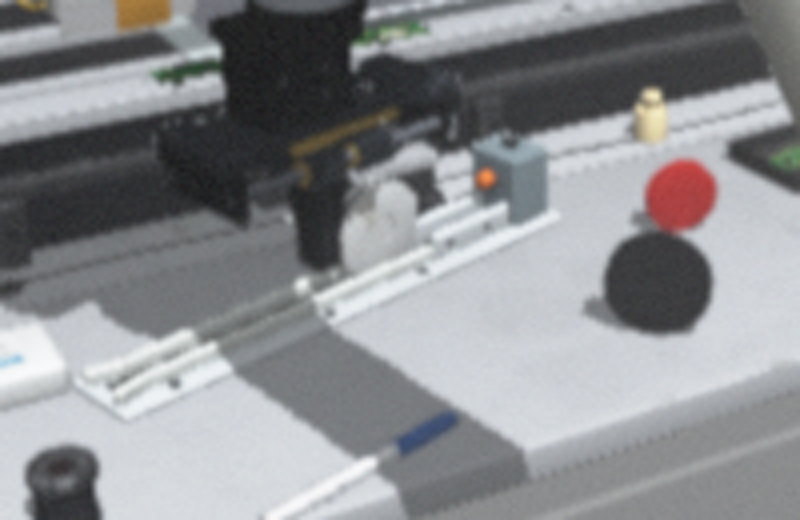

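Emit:
play_rows(
  delta_pos=[
    [0.0545,-0.1925,0],
    [0.0545,-0.1925,0],
    [0.0545,-0.1925,0],
    [0.0545,-0.1925,0],
    [0.0545,-0.1925,0],
  ],
  dr=[
    [0,0,0],
    [0,0,0],
    [0,0,0],
    [0,0,0],
    [0,0,0],
  ],
)

```text
t: 6.47
ee_pos: [553.2, 119.8, 45.5]
eef_rot: [[-0.962, -0.0, 0.273], [-0.273, -0.0, -0.962], [0.0, -1.0, 0.0]]
ft_force: [-0.5, -0.0, 0.4]
finger_gap: 0.4
```

Emit:
play_rows(
  delta_pos=[
    [0.0272,-0.0962,0],
    [0.0272,-0.0962,0],
    [0.0272,-0.0962,0],
    [0.0272,-0.0962,0],
    [0.0272,-0.0962,0],
  ],
  dr=[
    [0,0,0],
    [0,0,0],
    [0,0,0],
    [0,0,0],
    [0,0,0],
  ],
)

```text
t: 6.88
ee_pos: [556.0, 110.7, 45.7]
eef_rot: [[-0.962, 0.0, 0.274], [-0.274, 0.0, -0.962], [-0.001, -1.0, -0.0]]
ft_force: [-0.1, 1.2, 0.9]
finger_gap: 0.3
```

Emit:
play_rows(
  delta_pos=[
    [0.0272,-0.0962,0],
    [0.0272,-0.0962,0],
    [0.0272,-0.0962,0],
    [0.0272,-0.0962,0],
    [0.0272,-0.0962,0],
  ],
  dr=[
    [0,0,0],
    [0,0,0],
    [0,0,0],
    [0,0,0],
    [0,0,0],
  ],
)

```text
t: 7.3
ee_pos: [558.4, 100.6, 45.5]
eef_rot: [[-0.962, -0.0, 0.273], [-0.273, -0.0, -0.962], [0.0, -1.0, 0.0]]
ft_force: [-0.2, -0.3, 0.7]
finger_gap: 0.3
```

```bash
python3 shot.py w7; python3 - <<'E'
from cell import arm
import cv2
d=arm.get_image("scene");cv2.imwrite("pics/s7.png",cv2.resize(d["image"][170:300,150:350,::-1],(800,520),interpolation=cv2.INTER_CUBIC))
E
```

```text
7.3 [558.43812917 100.60725156  45.45561046] [-0.20223697 -0.28129498  0.69970124] [[0.27, 0.93, 0.26, 631.5], [-0.96, 0.26, 0.07, 121.68], [-0.0, -0.27, 0.96, 190.73], [0.0, 0.0, 0.0, 1.0]] [[-0.0, -0.96, -0.27, -75.98], [0.0, 0.27, -0.96, -145.31], [1.0, -0.0, 0.0, -0.29], [0.0, 0.0, 0.0, 1.0]]
```

View pics/w7.png

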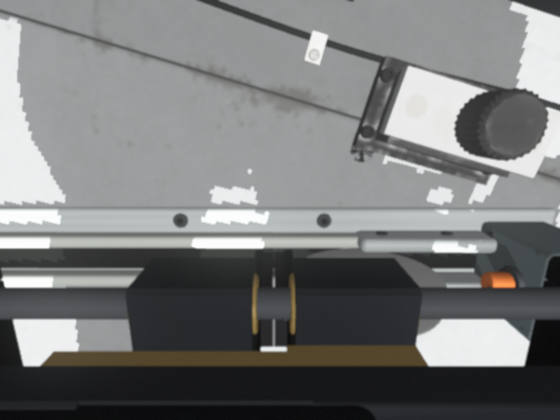

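View pics/s7.png

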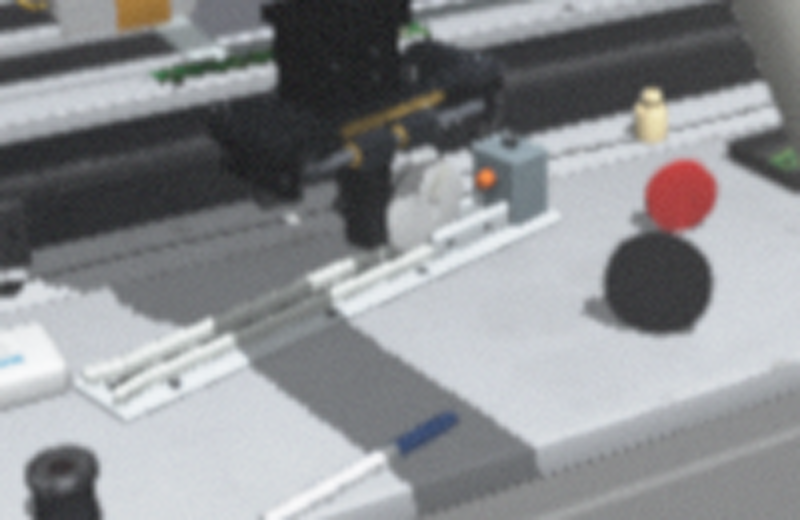

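Emit:
play_rows(
  delta_pos=[
    [0.0272,-0.0962,0],
    [0.0272,-0.0962,0],
    [0.0272,-0.0962,0],
    [0.0272,-0.0962,0],
    [0.0272,-0.0962,0],
  ],
  dr=[
    [0,0,0],
    [0,0,0],
    [0,0,0],
    [0,0,0],
    [0,0,0],
  ],
)

```text
t: 7.82
ee_pos: [561.3, 91.2, 45.6]
eef_rot: [[-0.962, -0.0, 0.273], [-0.273, -0.0, -0.962], [0.0, -1.0, 0.0]]
ft_force: [-0.3, -0.1, 0.6]
finger_gap: 0.3
```

Emit:
play_rows(
  delta_pos=[
    [0.0136,-0.0481,0],
    [0.0136,-0.0481,0],
    [0.0136,-0.0481,0],
    [0.0136,-0.0481,0],
    [0,0,0],
  ],
  dr=[
    [0,0,0],
    [0,0,0],
    [0,0,0],
    [0,0,0],
    [0,0,0],
  ],
)

```text
t: 8.23
ee_pos: [562.3, 87.4, 45.5]
eef_rot: [[-0.962, -0.0, 0.273], [-0.273, 0.0, -0.962], [0.0, -1.0, -0.0]]
ft_force: [0.7, -0.1, 0.5]
finger_gap: 0.2
```

```bash
python3 shot.py w8; python3 - <<'E'
from cell import arm
import cv2
d=arm.get_image("scene");cv2.imwrite("pics/s8.png",cv2.resize(d["image"][190:250,230:310,::-1],(800,600),interpolation=cv2.INTER_CUBIC))
E
```

```text
8.2333 [562.34516539  87.37128037  45.53861985] [ 0.6534526  -0.08572994  0.53293188] [[0.27, 0.93, 0.26, 635.36], [-0.96, 0.26, 0.07, 108.4], [-0.0, -0.27, 0.96, 190.85], [0.0, 0.0, 0.0, 1.0]] [[-0.0, -0.96, -0.27, -75.98], [0.0, 0.27, -0.96, -145.31], [1.0, -0.0, 0.0, -0.29], [0.0, 0.0, 0.0, 1.0]]
```

View pics/w8.png

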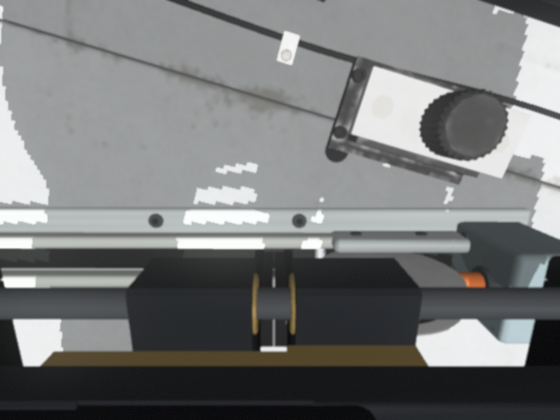

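View pics/s8.png

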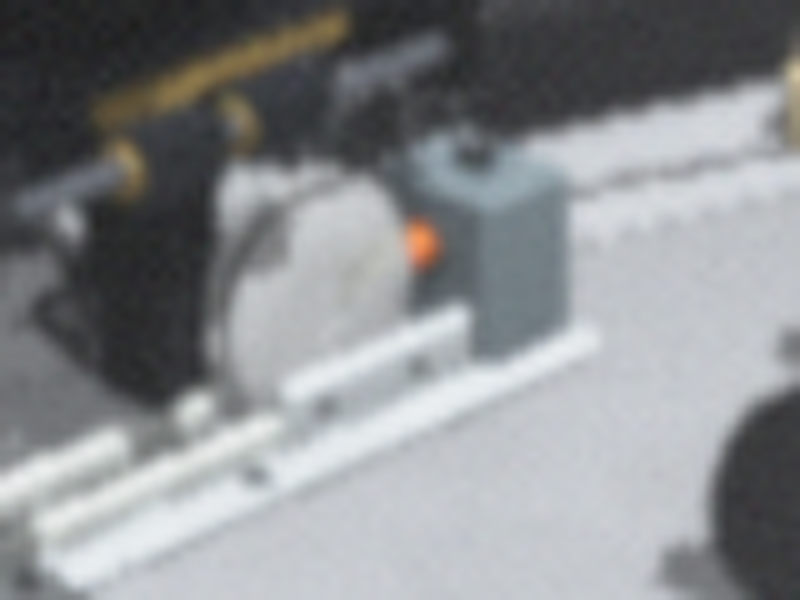

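Emit:
play_rows(
  delta_pos=[
    [0.0136,-0.0481,0],
    [0.0136,-0.0481,0],
    [0.0136,-0.0481,0],
    [0,0,0],
  ],
  dr=[
    [0,0,0],
    [0,0,0],
    [0,0,0],
    [0,0,0],
  ],
)

```text
t: 8.67
ee_pos: [563.2, 84.5, 45.5]
eef_rot: [[-0.962, -0.0, 0.273], [-0.273, -0.0, -0.962], [0.0, -1.0, 0.0]]
ft_force: [0.5, -1.2, -0.5]
finger_gap: 0.6
```

Emit:
play_rows(
  delta_pos=[
    [0.0136,-0.0481,0],
    [0.0136,-0.0481,0],
    [0.0136,-0.0481,0],
    [0,0,0],
  ],
  dr=[
    [0,0,0],
    [0,0,0],
    [0,0,0],
    [0,0,0],
  ],
)

```text
t: 9.0
ee_pos: [564.0, 81.6, 45.6]
eef_rot: [[-0.962, 0.0, 0.273], [-0.273, -0.0, -0.962], [-0.0, -1.0, 0.0]]
ft_force: [-0.3, -0.4, 0.9]
finger_gap: 0.8
```

Emit:
play_rows(
  delta_pos=[
    [0.0136,-0.0481,0],
    [0.0136,-0.0481,0],
    [0,0,0],
  ],
  dr=[
    [0,0,0],
    [0,0,0],
    [0,0,0],
  ],
)

```text
t: 9.25
ee_pos: [564.5, 79.7, 45.6]
eef_rot: [[-0.962, 0.0, 0.273], [-0.273, -0.0, -0.962], [-0.0, -1.0, 0.0]]
ft_force: [-0.3, -0.3, 0.0]
finger_gap: 0.4
```

```bash
python3 shot.py w9; python3 - <<'E'
from cell import arm
import cv2
d=arm.get_image("scene");cv2.imwrite("pics/s9.png",cv2.resize(d["image"][190:250,230:310,::-1],(800,600),interpolation=cv2.INTER_CUBIC))
E
```

```text
9.25 [564.54192393  79.66050998  45.55403004] [-0.34127805 -0.33532827  0.01960579] [[0.27, 0.93, 0.26, 637.55], [-0.96, 0.26, 0.07, 100.7], [-0.0, -0.27, 0.96, 190.86], [0.0, 0.0, 0.0, 1.0]] [[-0.0, -0.96, -0.27, -75.98], [0.0, 0.27, -0.96, -145.31], [1.0, -0.0, 0.0, -0.29], [0.0, 0.0, 0.0, 1.0]]
```

View pics/w9.png

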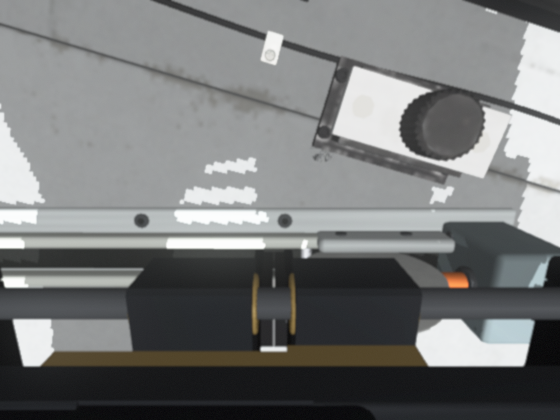

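View pics/s9.png

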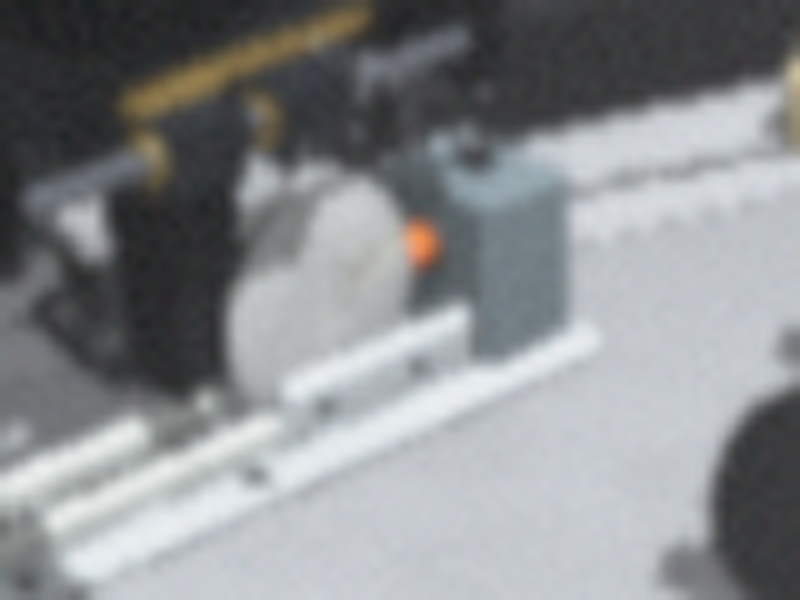

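Emit:
play_rows(
  delta_pos=[
    [0.0136,-0.0481,0],
    [0.0136,-0.0481,0],
    [0,0,0],
  ],
  dr=[
    [0,0,0],
    [0,0,0],
    [0,0,0],
  ],
)

```text
t: 9.6
ee_pos: [565.1, 77.8, 45.6]
eef_rot: [[-0.962, 0.0, 0.273], [-0.273, 0.0, -0.962], [-0.0, -1.0, 0.0]]
ft_force: [-0.1, -0.7, -0.6]
finger_gap: 0.4
```

Emit:
play_rows(
  delta_pos=[
    [0.0136,-0.0481,0],
    [0.0136,-0.0481,0],
    [0,0,0],
  ],
  dr=[
    [0,0,0],
    [0,0,0],
    [0,0,0],
  ],
)

```text
t: 9.85
ee_pos: [565.6, 76.2, 45.5]
eef_rot: [[-0.962, 0.0, 0.273], [-0.273, 0.001, -0.962], [-0.0, -1.0, -0.0]]
ft_force: [0.4, 0.6, -0.6]
finger_gap: 0.2
```

Emit:
play_rows(
  delta_pos=[
    [0.0136,-0.0481,0],
    [0,0,0],
  ],
  dr=[
    [0,0,0],
    [0,0,0],
  ],
)

```text
t: 10.02
ee_pos: [565.9, 75.8, 45.5]
eef_rot: [[-0.962, 0.0, 0.273], [-0.273, 0.001, -0.962], [-0.001, -1.0, -0.001]]
ft_force: [-1.1, 4.5, -0.3]
finger_gap: 0.7
```

Emit:
play_rows(
  delta_pos=[
    [0.0136,-0.0481,0],
    [0,0,0],
  ],
  dr=[
    [0,0,0],
    [0,0,0],
  ],
)

```text
t: 10.18
ee_pos: [566.2, 75.1, 45.5]
eef_rot: [[-0.962, 0.001, 0.273], [-0.273, 0.001, -0.962], [-0.001, -1.0, -0.001]]
ft_force: [-1.8, 5.0, -0.2]
finger_gap: 0.3
```

Emit:
play_rows(
  delta_pos=[
    [0.0136,-0.0481,0],
    [0,0,0],
  ],
  dr=[
    [0,0,0],
    [0,0,0],
  ],
)

```text
t: 10.35
ee_pos: [566.4, 74.3, 45.6]
eef_rot: [[-0.962, 0.001, 0.273], [-0.273, 0.002, -0.962], [-0.001, -1.0, -0.001]]
ft_force: [-1.2, 6.1, 0.3]
finger_gap: 0.5
```

Emit:
play_rows(
  delta_pos=[
    [0.0136,-0.0481,0],
    [0,0,0],
  ],
  dr=[
    [0,0,0],
    [0,0,0],
  ],
)

```text
t: 10.52
ee_pos: [566.7, 73.3, 45.6]
eef_rot: [[-0.962, 0.001, 0.273], [-0.273, 0.002, -0.962], [-0.001, -1.0, -0.001]]
ft_force: [-1.4, 5.8, 0.4]
finger_gap: 0.6
```

Emit:
play_rows(
  delta_pos=[
    [0.0136,-0.0481,0],
    [0,0,0],
  ],
  dr=[
    [0,0,0],
    [0,0,0],
  ],
)

```text
t: 10.68
ee_pos: [567.0, 72.4, 45.6]
eef_rot: [[-0.962, 0.001, 0.273], [-0.273, 0.002, -0.962], [-0.001, -1.0, -0.001]]
ft_force: [-2.0, 6.8, 0.3]
finger_gap: 0.3
```

Emit:
play_rows(
  delta_pos=[
    [0.0136,-0.0481,0],
    [0,0,0],
  ],
  dr=[
    [0,0,0],
    [0,0,0],
  ],
)

```text
t: 10.85
ee_pos: [567.3, 71.5, 45.6]
eef_rot: [[-0.962, 0.001, 0.273], [-0.273, 0.002, -0.962], [-0.001, -1.0, -0.001]]
ft_force: [-1.7, 5.9, 0.7]
finger_gap: 0.4
```

Emit:
play_rows(
  delta_pos=[
    [0.0068,-0.024,0],
    [0,0,0],
  ],
  dr=[
    [0,0,0],
    [0,0,0],
  ],
)

```text
t: 11.02
ee_pos: [567.4, 71.0, 45.6]
eef_rot: [[-0.962, 0.001, 0.273], [-0.273, 0.002, -0.962], [-0.001, -1.0, -0.001]]
ft_force: [-1.4, 6.0, 0.1]
finger_gap: 0.5
```

Emit:
play_rows(
  delta_pos=[
    [0.0068,-0.024,0],
    [0,0,0],
  ],
  dr=[
    [0,0,0],
    [0,0,0],
  ],
)

```text
t: 11.18
ee_pos: [567.6, 70.5, 45.6]
eef_rot: [[-0.962, 0.001, 0.273], [-0.273, 0.002, -0.962], [-0.001, -1.0, -0.001]]
ft_force: [-2.2, 6.1, 0.6]
finger_gap: 0.4
```

Emit:
play_rows(
  delta_pos=[
    [0.0068,-0.024,0],
    [0,0,0],
  ],
  dr=[
    [0,0,0],
    [0,0,0],
  ],
)

```text
t: 11.35
ee_pos: [567.7, 70.1, 45.6]
eef_rot: [[-0.962, 0.001, 0.273], [-0.273, 0.002, -0.962], [-0.001, -1.0, -0.002]]
ft_force: [-2.1, 6.6, -0.1]
finger_gap: 0.4
```

Emit:
play_rows(
  delta_pos=[
    [0.0068,-0.024,0],
    [0,0,0],
  ],
  dr=[
    [0,0,0],
    [0,0,0],
  ],
)

```text
t: 11.52
ee_pos: [567.8, 70.0, 45.6]
eef_rot: [[-0.962, 0.001, 0.273], [-0.273, 0.002, -0.962], [-0.001, -1.0, -0.002]]
ft_force: [-2.4, 7.9, 0.3]
finger_gap: 1.1
```

Emit:
play_rows(
  delta_pos=[
    [0.0068,-0.024,0],
    [0,0,0],
  ],
  dr=[
    [0,0,0],
    [0,0,0],
  ],
)

```text
t: 11.68
ee_pos: [567.9, 69.9, 45.6]
eef_rot: [[-0.962, 0.001, 0.273], [-0.273, 0.003, -0.962], [-0.002, -1.0, -0.002]]
ft_force: [-2.3, 9.0, 0.1]
finger_gap: 0.3
```

Emit:
play_rows(
  delta_pos=[
    [0.0068,-0.024,0],
    [0,0,0],
    [0,0,0],
  ],
  dr=[
    [0,0,0],
    [0,0,0],
    [0,0,0],
  ],
)

```text
t: 11.93
ee_pos: [568.0, 69.8, 45.6]
eef_rot: [[-0.962, 0.001, 0.273], [-0.273, 0.003, -0.962], [-0.002, -1.0, -0.003]]
ft_force: [-3.2, 10.0, -0.2]
finger_gap: 0.4
```

Emit:
play_rows(
  delta_pos=[
    [0.0068,-0.024,0],
    [0,0,0],
    [0,0,0],
  ],
  dr=[
    [0,0,0],
    [0,0,0],
    [0,0,0],
  ],
)

```text
t: 12.18
ee_pos: [568.1, 69.7, 45.5]
eef_rot: [[-0.962, 0.001, 0.273], [-0.273, 0.004, -0.962], [-0.002, -1.0, -0.003]]
ft_force: [-2.9, 12.3, -0.3]
finger_gap: 0.4
```

```bash
python3 shot.py w10; python3 - <<'E'
from cell import arm
import cv2
d=arm.get_image("scene");cv2.imwrite("pics/s10.png",cv2.resize(d["image"][190:250,230:310,::-1],(800,600),interpolation=cv2.INTER_CUBIC))
E
```

```text
12.1833 [568.10588992  69.67737546  45.53067833] [-2.87126594 12.30696505 -0.28893312] [[0.27, 0.93, 0.26, 640.95], [-0.96, 0.27, 0.07, 90.21], [-0.0, -0.27, 0.96, 190.99], [0.0, 0.0, 0.0, 1.0]] [[-0.0, -0.96, -0.27, -75.98], [0.0, 0.27, -0.96, -145.3], [1.0, -0.0, 0.0, -0.29], [0.0, 0.0, 0.0, 1.0]]
```

View pics/s10.png

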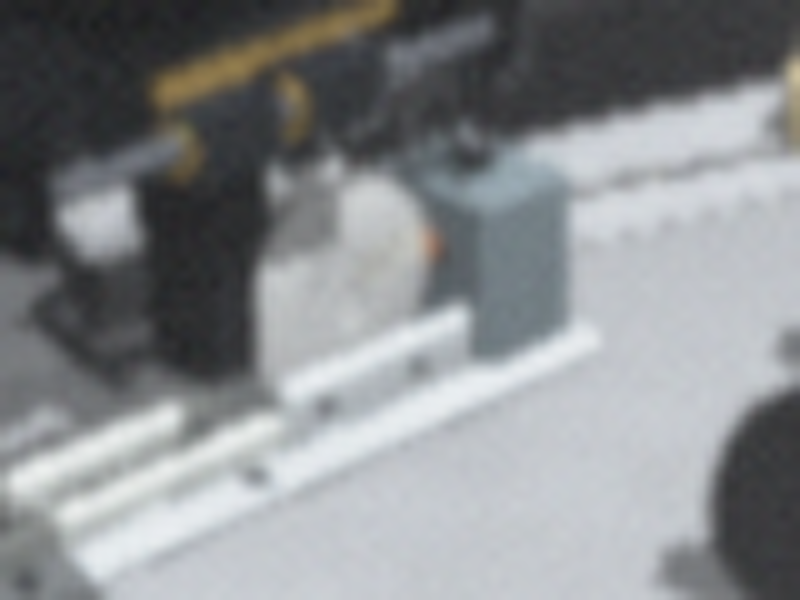

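View pics/w10.png

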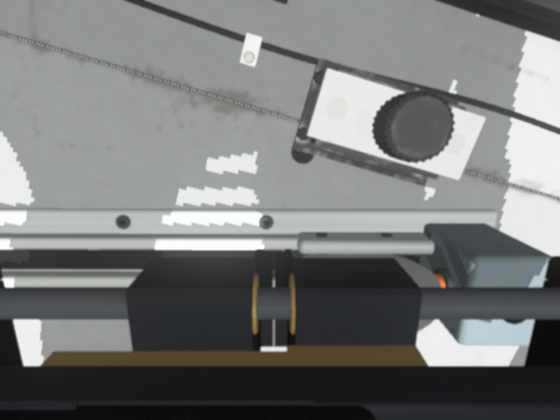

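Emit:
play_rows(
  delta_pos=[
    [-0.0136,0.0481,0],
    [-0.0136,0.0481,0],
    [-0.0272,0.0962,0],
    [-0.0545,0.1925,0],
    [-0.109,0.385,0],
  ],
  dr=[
    [0,0,0],
    [0,0,0],
    [0,0,0],
    [0,0,0],
    [0,0,0],
  ],
)

```text
t: 12.7
ee_pos: [563.7, 81.8, 45.5]
eef_rot: [[-0.962, -0.0, 0.272], [-0.272, -0.001, -0.962], [0.0, -1.0, 0.0]]
ft_force: [-0.6, 0.4, -0.2]
finger_gap: 0.7
```

Emit:
play_rows(
  delta_pos=[
    [-0.136,0.481,0],
    [-0.136,0.481,0],
    [-0.136,0.481,0],
    [0,0,0.8],
    [0,0,0.8],
  ],
  dr=[
    [0,0,0],
    [0,0,0],
    [0,0,0],
    [0,0,0],
    [0,0,0],
  ],
)

```text
t: 13.12
ee_pos: [554.5, 112.1, 77.0]
eef_rot: [[-0.961, -0.003, 0.275], [-0.275, -0.001, -0.962], [0.003, -1.0, 0.001]]
ft_force: [-0.7, 0.0, 0.4]
finger_gap: 0.4
```

Emit:
play_rows(
  delta_pos=[
    [0,0,1],
    [0,0,1],
    [0,0,1],
    [0,0,1],
    [0,0,0],
  ],
  dr=[
    [0,0,0],
    [0,0,0],
    [0,0,0],
    [0,0,0],
    [0,0,0],
  ],
)

```text
t: 13.53
ee_pos: [557.9, 112.7, 162.2]
eef_rot: [[-0.961, 0.009, 0.275], [-0.275, 0.003, -0.961], [-0.009, -1.0, -0.0]]
ft_force: [0.9, 0.1, 1.1]
finger_gap: 0.2
```

```bash
python3 shot.py w11; python3 - <<'E'
from cell import arm
import cv2
d=arm.get_image("scene");cv2.imwrite("pics/s11.png",cv2.resize(d["image"][190:250,230:310,::-1],(800,600),interpolation=cv2.INTER_CUBIC))
E
```

```text
13.5333 [557.90722338 112.7430575  162.16273273] [0.89137701 0.09273101 1.11083144] [[0.28, 0.93, 0.25, 629.65], [-0.96, 0.27, 0.07, 133.5], [-0.0, -0.26, 0.96, 308.13], [0.0, 0.0, 0.0, 1.0]] [[-0.0, -0.96, -0.27, -75.98], [0.0, 0.27, -0.96, -145.29], [1.0, -0.0, 0.0, -0.29], [0.0, 0.0, 0.0, 1.0]]
```

View pics/s11.png

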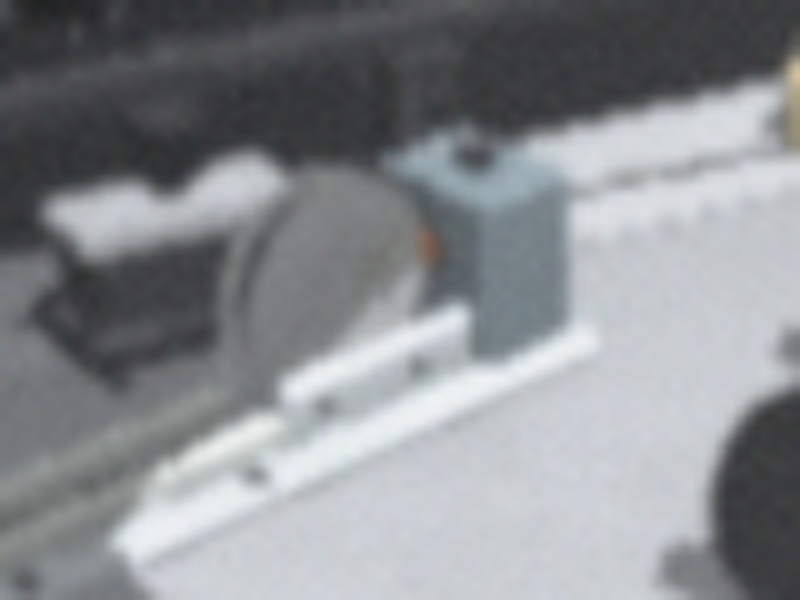

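View pics/w11.png

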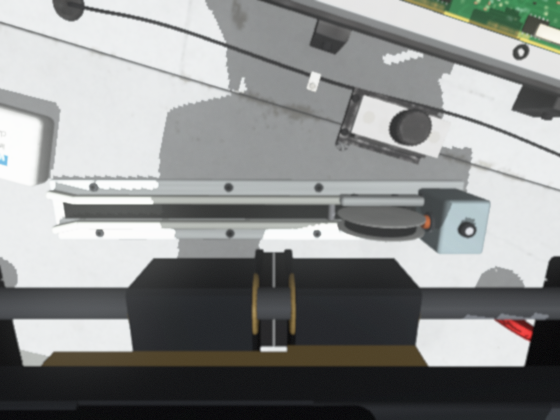

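Emit:
play_rows(
  delta_pos=[
    [0,0,0],
    [0,0,0],
    [0,0,0],
    [0,0,0],
    [0,0,0],
  ],
  dr=[
    [0,0,0],
    [0,0,0],
    [0,0,0],
    [0,0,0],
    [0,0,0],
  ],
)

```text
t: 14.05
ee_pos: [555.5, 111.0, 156.9]
eef_rot: [[-0.962, -0.001, 0.273], [-0.273, -0.001, -0.962], [0.001, -1.0, 0.0]]
ft_force: [-0.4, -0.5, -0.9]
finger_gap: 0.5
```

```bash
python3 -c "
from cell import arm
print(arm.get_obs()['ft_force']);print(arm.finish_job())"
```

```text
[-0.43063756 -0.47808106 -0.89559824]
the job is handed in; nothing more can be done
None
```

I pushed the white reel along the lane with the closed fingers at centre height. It rolled about 155 mm, over the bar and into the dock, and pressed the plunger in until it stopped. I then backed off and handed the job in at 14.05 s; no verdict came back.

- **Plunger:** it moved under about 6 N, then the fingers stalled while the force rose to about 12.6 N, the highest I read. The fingers moved about 6 mm along the lane after contact.
- **Reel:** the last pictures, from both cameras after I backed off, show it upright in the dock past the bar. It is against the pushed-in plunger, with the robot clear.
- **Half turn:** I did not measure the reel's rotation. I take the half turn from the distance rolled, which is about 1.4 half-turns if it did not slip.
- **Bystanders:** I never moved near them, but I took no final position check of them.
- **Disagreements:** two estimates of the lane's zero point along its length, one from the plate ends and one from the bar, differed by about 6 mm. The scene and top cameras also differed from each other by up to about 12 mm. I used the wrist camera for the approach and felt for the end stop, so neither affected the result.

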